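# Angle a column carton past the post into its bay

## Robot

A 6-joint arm with a two-finger parallel gripper is mounted at the origin on a cart in front of the work surface, level with it; the furniture and walls round the work are solid. World frame = base frame: x ahead of the robot, y to its left, z up, the work surface at z = 0. Lengths are in mm, angles in rad, forces in N, time in s.
With the tool pointing down it reaches from about 325 to 925 mm from the base axis. Payload 3.1 kg.
Tool frame: the origin (TCP) lies on the centre line of the jaws, within the pads' length; the fingertips stand 19 mm ahead of it and the grasp point (between the pads) is the TCP; x points along the fingers, y is the direction in which the jaws open and shut, and the axes are right-handed (so a half turn about x gives the same grasp; the last joint's range is limited). The gripper opens to 85 mm and grips with 20 to 120 N. Pads are 22 mm wide; open, the fingers measure 114 mm over their backs; the gripper's body (76 mm by 85 mm) begins 54 mm behind the grasp point. The pads swing forward as they close: fully open they stand 13 mm farther back than shut.
Start: joints at [1.118, 0.217, 1.613, -0, 1.311, -0.112], TCP at [208.883, 589.073, 219.9] pointing down, gripper open.
Joint ranges: [-2.75, 2.75], [-0.78, 2.1], [0.31, 2.55], [-1.13, 4.27], [0.13, 2.63], [-2.58, 2.58]. Speed limits (rad/s): [2.79, 2.79, 3.14, 3.14, 3.14, 3.14].

## Interface

Orientations are given as [roll, pitch, yaw] about the fixed x, y, z axes, in that order (R = Rz(yaw) Ry(pitch) Rx(roll)).
In Python, from cell import arm gives the robot as it stands. The module is installed in compiled form; this text tells all that it offers.
- The arm moves only by the shell command python3 -m pendant 'ROWS'. ROWS is JSON, a list that holds one entry, the list of rows, each a list of 7 numbers: the shift along the tool's x, y, z in mm, then the turn, a rotation vector about the tool's x, y, z in rad, then the finger opening in mm, from 0 to 85.4. In form: [[[dx, dy, dz, wx, wy, wz, gripper], ...]]. A call has 1 to 12 rows; each row shifts and turns the commanded pose from where the row before left it, along the tool's axes as they then stand; what a row does not reach is not made up. A row lasts 1/8 s, in which the tool goes at most 62.5 mm and 10.7 degrees, less where a joint would pass 70% of its speed; a pose out of reach is approached as far as the arm can. A call is refused whole if a number of a shift passes 62.5 or a number of a turn 0.188, either way. A call with a gripper value outside its range is refused whole. The fingers move at their own pace and stop on an object; the grip force is fixed at half the most. Time passes only in rows, so rows that do not move let the fingers close. It gives the time, the measured TCP pose, the force and the opening at its end, in the units of the state.
- arm.state(): the state, without advancing time (a new reading comes with each control period).
- arm.get_image(name): name is "scene" or "side" or "wrist"; returns the picture (480x640x3 uint8, blue, green, red); there is no depth.
- arm.camera_model(name): a dict with "K" (3x3 intrinsics, pixels), "k1" (the pictures are not rectified: a ray, as slopes to the right and down, at radius r is drawn at 1 + k1 r^2 times it, then the intrinsics apply), "R" (3x3) and "t" (3): a world point X has camera coordinates R X + t; the wrist camera has in their place "T_tool_cam" (4x4, takes a point from camera to tool coordinates, whose origin is the TCP and whose axes are the tool frame's). Camera axes: x right, y down, z forward; pixel columns grow to the right and rows downward; lengths in mm; the calibration is good to about 2 mm. A picture is of the moment at which its call begins: read the wrist's pose just before it. camera_model takes no time and is no camera call.
- arm.close_job(): hands the job in, once; it reports no verdict.
The state is a dict: "time_s": time; "qpos": joint angles; "dq": joint speeds; "effort": joint torques, N m; "tcp_pos": TCP position; "tcp_rot": TCP orientation; "ft_force": force on the tool from outside, world axes, zero at the start; "moment": the same for the moment, N m; "finger_gap": finger opening in mm.
Only numpy, scipy, OpenCV 4.12 (cv2) and the standard library are available. Lean on these libraries where they do the work, as an engineer would, in place of code of your own. Each camera call takes 0.05 s, during which the arm holds its last target.

## Task

Push the long white column carton into the metal bay on the bench, so that it lies flat against the back fence between the two end cheeks, behind the retaining post. The post blocks it from going straight in: push it round at one end and then the other to slip it past. Use the fingertips to push only, keep the carton flat on the bench without lifting or tipping it, and leave the other things where they stand.

Things in the scene. Friction and masses are not known exactly. Their poses are not given: they have to be found in the camera images.
- carton: Loose long white closed carton, rigid, 46 x 300 x 34 mm (its own x, y, z), 0.1 to 0.17 kg, lying flat. Origin at the centre of its underside; y along its length, z up. It starts in front of the bay, to the left of the post, its y axis within about 0.3 rad of the bay's y.
- bay: Fixed low dark-steel bay on the bench (no floor), open to the robot: back fence with a cheek at each end reaching 60 mm forward; all 45 mm high, 10 mm thick. Clear width 340 mm. Origin on the bench, middle of the fence's inner face; x points away from the robot into the fence, y left along the fence, z up. Carton home: its centre at x = -23 mm, y within 20 mm of 0 in this frame.
- post: Fixed upright round steel post, 16 mm diameter, 62 mm high, standing in front of the bay near its right-hand end (about 85 mm right of the bay's middle, 92 mm in front of the fence's inner face). Origin at its foot, z up. The gap between it and the fence is about 84 mm; the carton is 46 mm wide.
- flask: Conical glass flask, 64 mm diameter, 104 mm high, standing loose to the right; bystander. Origin at the centre of its underside.
- rack: Blue vial rack, 60 x 100 x 36 mm, standing loose to the left; bystander. Origin at the centre of its underside.
- jar: Small clear jar with black lid, 44 mm diameter, 46 mm high, standing loose behind the bay; bystander. Origin at the centre of its underside.
- tape: Roll of tape, 78 mm diameter, 19 mm high, lying loose to the left; bystander. Origin at the centre of its underside.

How it is judged:
By the outcome, as a careful person would: the job done as asked, in the order asked, and still so for the second after the job is handed in, with the robot touching nothing.
It also fails if it takes over 51 s, if anything falls off the work surface, if the arm or the gripper's body presses on something with over 40 N, if the wrist force passes 120 N, or if a joint passes its speed limit or range.

## Working session

There is one attempt and no reset: what is moved stays moved. The work goes in short steps, Python scripts to look and compute and a shell command to move; the robot and the scene stay as the last step left them, time stands still between calls to the robot, and variables do not carry over. Pictures are saved under pics/ and viewed, and the job is handed in when it is done.

```bash
mkdir -p pics
python3 - <<'E'
from cell import arm
import cv2
print(arm.state())
for n in("scene","side","wrist"):
    cv2.imwrite(f"pics/{n}0.png",arm.get_image(n)); print(n,arm.camera_model(n))
E
```

```text
{'time_s': 0.0, 'qpos': array([ 1.11778675e+00,  2.17757288e-01,  1.61488470e+00,  2.35200640e-06,
        1.31126521e+00, -1.12202566e-01]), 'dq': array([-0.00112718,  0.00067206,  0.00183135,  0.00027441,  0.00121624,
       -0.00093647]), 'effort': array([ 1.47471925e-03, -3.96871412e+01, -3.03842175e+01,  3.70881412e-05,
        9.86387255e-03,  6.92233982e-06]), 'tcp_pos': array([208.52922274, 588.32991021, 218.5921456 ]), 'tcp_rot': array([-1.68398044,  1.56848178, -2.02478805]), 'ft_force': array([-0.07394626, -0.19004566, -0.69850569]), 'moment': array([-0.02005202, -0.00114928,  0.00326784]), 'finger_gap': 85.68889300591256}
scene {'K': array([[452.02178218,   0.        , 318.7543113 ],
       [  0.        , 452.02178218, 233.98327349],
       [  0.        ,   0.        ,   1.        ]]), 'k1': -0.060639951764095056, 'R': array([[ 0.74891707, -0.6626567 , -0.00305478],
       [-0.4965676 , -0.55814312, -0.66475324],
       [ 0.43879818,  0.49936195, -0.74705676]]), 't': array([-400.0130113 ,  326.65746292, 1044.8446004 ])}
side {'K': array([[513.84367475,   0.        , 312.9
[... 202 characters left out ...]
[-0.10682514,  0.60070883, -0.79229874],
       [ 0.14960491, -0.77807534, -0.610096  ]]), 't': array([ 584.65933202,   70.96786764, 1384.43056022])}
wrist {'K': array([[339.49326553,   0.        , 322.84101234],
       [  0.        , 339.49326553, 235.56613403],
       [  0.        ,   0.        ,   1.        ]]), 'k1': -0.02777526289933318, 'T_tool_cam': array([[-2.64106255e-04, -2.64818147e-01,  9.64298335e-01,
        -1.53020427e+02],
       [ 9.99999965e-01, -9.57617006e-05,  2.47586044e-04,
         3.69152856e-01],
       [ 2.67775712e-05,  9.64298367e-01,  2.64818163e-01,
        -6.53832693e+01],
       [ 0.00000000e+00,  0.00000000e+00,  0.00000000e+00,
         1.00000000e+00]])}
```

View pics/scene0.png

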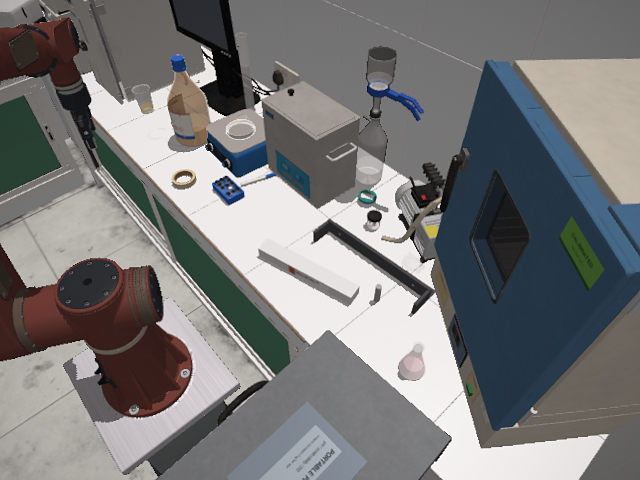

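View pics/side0.png

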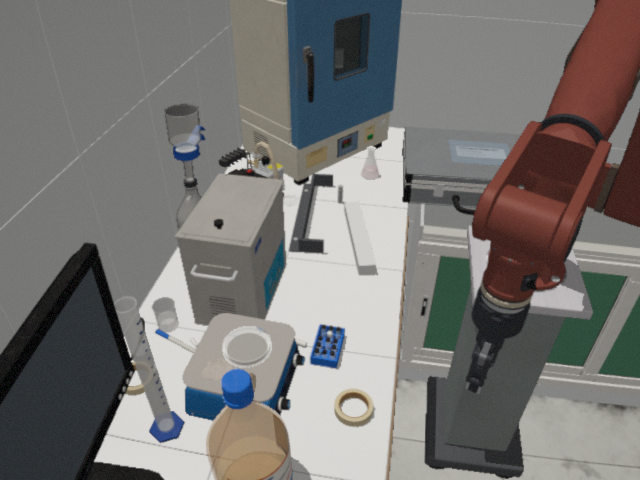

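View pics/wrist0.png

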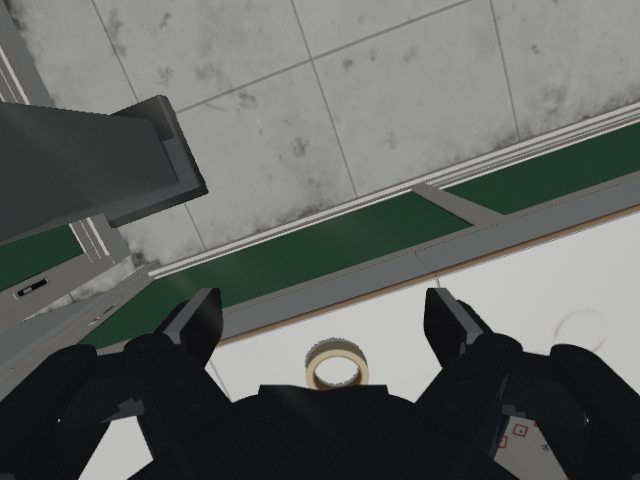

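The scene view shows the carton (about 258..358, 240..300), the bay (315..432, 220..312), the post (378, 293) and the flask (412, 362). I'll enlarge the crops so I can pick corners.

Run:
```python
import cv2
a=cv2.imread("pics/scene0.png"); b=cv2.imread("pics/side0.png")
cv2.imwrite("pics/sc_crop.png",cv2.resize(a[210:330,245:445],None,fx=4,fy=4,interpolation=cv2.INTER_CUBIC))
cv2.imwrite("pics/sd_crop.png",cv2.resize(b[160:290,270:420],None,fx=4.6,fy=4.6,interpolation=cv2.INTER_CUBIC))
```

```text
(no output)
```

View pics/sc_crop.png

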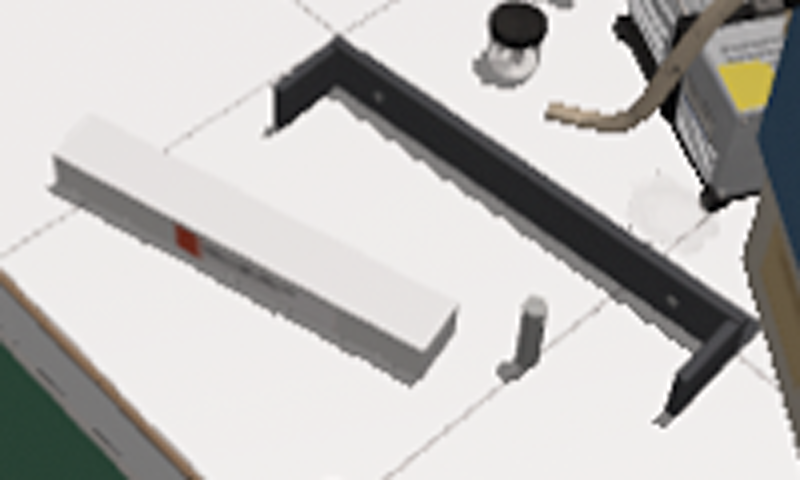

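View pics/sd_crop.png

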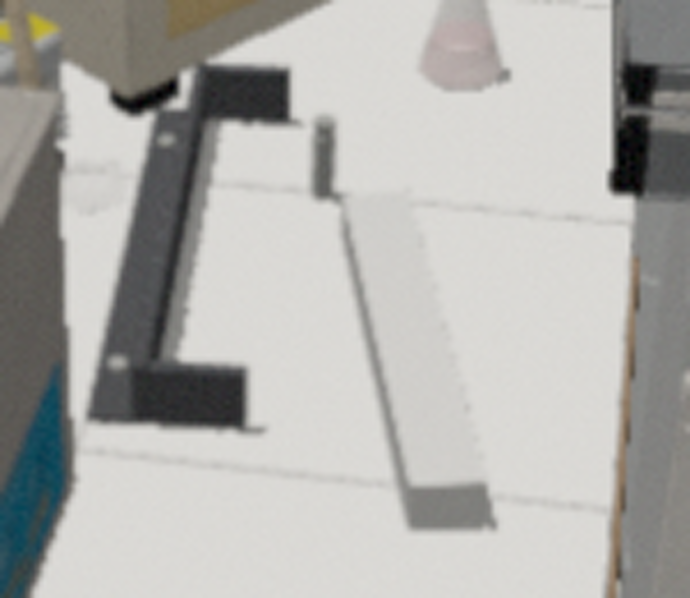

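```bash
cat > h.py <<'E'
import numpy as np, cv2
from cell import arm
def ray(name,px,M=None,st=None):
    M=M or arm.camera_model(name)
    K=M["K"]; k1=M["k1"]
    p=cv2.undistortPoints(np.array([[px]],float),K,np.array([k1,0,0,0.]))[0,0]
    d=np.array([p[0],p[1],1.])
    if "R" in M:
        R=np.array(M["R"]);t=np.array(M["t"]); return -R.T@t,R.T@d
    from scipy.spatial.transform import Rotation as Ro
    T=np.array(M["T_tool_cam"]);Rt=Ro.from_euler("xyz",st["tcp_rot"]).as_matrix()
    return Rt@T[:3,3]+st["tcp_pos"],Rt@T[:3,:3]@d
def onz(name,px,z,st=None):
    o,d=ray(name,px,st=st); s=(z-o[2])/d[2]; return (o+s*d)
def crop(px,f,off): return ((px[0]+.5)/f-.5+off[0],(px[1]+.5)/f-.5+off[1])
E
python3 - <<'E'
from h import *
S=dict(cBL=(90,113,34),cFL=(53,157,34),cFR=(425,352,34),cBR=(458,308,34),fenceoutL=(338,36,45),lcheektip=(275,88,45),fenceoutR=(758,323,45),rcheektip_in=(680,377,45),post=(537,303,62),flask=(0,0,0))
for k,v in S.items(): print("scene",k,onz("scene",crop(v[:2],4,(245,210)),v[2]).round(1))
D=dict(cBL=(407,487,34),cFL=(487,485,34),cFR=(408,192,34),cBR=(343,196,34),fenceoutL=(90,418,45),lcheektip_out=(246,424,0),lcheektip_outtop=(246,368,45),rtip_top_in=(289,70,45),rtip_bot_in=(289,122,0),fenceRin_top=(205,112,45),post=(324,120,62),postfoot=(323,195,0))
for k,v in D.items(): print("side",k,onz("side",crop(v[:2],4.6,(270,160)),v[2]).round(1))
print('flask',onz('scene',(412,374),0),onz('side',(371,173),0))
print('rack',onz('scene',(229,190),20),'tape',onz('scene',(184,179),10),'jar',onz('scene',(374,215),46))
E
```

```text
scene cBL [449.6 125.   34. ]
scene cFL [405.8 109.7  34. ]
scene cFR [ 486.3 -177.1   34. ]
scene cBR [ 525.9 -166.9   34. ]
scene fenceoutL [624.3  56.2  45. ]
scene lcheektip [556.7  48.3  45. ]
scene fenceoutR [ 654.2 -307.5   45. ]
scene rcheektip_in [ 586.1 -300.9   45. ]
scene post [ 550.5 -210.    62. ]
scene flask [483.6 290.6   0. ]
side cBL [451.7 125.4  34. ]
side cFL [407.3 115.8  34. ]
side cFR [ 485.7 -174.4   34. ]
side cBR [ 527.7 -162.    34. ]
side fenceoutL [638.3 109.5  45. ]
side lcheektip_out [557.6  44.5   0. ]
side lcheektip_outtop [557.4  47.2  45. ]
side rtip_top_in [ 585.4 -299.2   45. ]
side rtip_bot_in [ 585.2 -301.8    0. ]
side fenceRin_top [ 633.9 -232.9   45. ]
side post [ 547.9 -209.6   62. ]
side postfoot [ 547.4 -211.7    0. ]
flask [ 461.69630452 -409.34633124    0.        ] [ 466.88103112 -410.36767639    0.        ]
rack [487.71448314 378.0429942   20.        ] tape [411.2394577  532.95566275  10.        ] jar [731.60647255 -20.92145978  46.        ]
```

```bash
cat >> h.py <<'E'
from scipy.spatial.transform import Rotation as Ro
O=np.array([630.5,-126.4]); YB=0.082
def b2w(b):
    c,s=np.cos(YB),np.sin(YB); return O+np.array([[c,-s],[s,c]])@np.array(b)
def w2b(w):
    c,s=np.cos(YB),np.sin(YB); return np.array([[c,s],[-s,c]])@(np.array(w)-O)
def goto(xy,z,jaw):
    """print turn about tool x (after tilt fix), then shift in resulting tool axes; jaw = world yaw of jaw axis mod pi"""
    st=arm.state(); R=Ro.from_euler("xyz",st["tcp_rot"]).as_matrix()
    best=None
    for j in (jaw,jaw+np.pi):
        y=np.array([np.cos(j),np.sin(j),0]); x=np.array([0,0,-1.]); T=np.column_stack([x,y,np.cross(x,y)])
        rv=Ro.from_matrix(R.T@T).as_rotvec()
        if best is None or np.linalg.norm(rv)<np.linalg.norm(best[0]): best=(rv,T)
    rv,T=best
    d=np.array([xy[0],xy[1],z])-st["tcp_pos"]
    print("t",round(st["time_s"],2),"tcp",st["tcp_pos"].round(1),"jawyaw",np.arctan2(R[1,1],R[0,1]).round(3),"down",R[:,0].round(3),"q",st["qpos"].round(2),"F",st["ft_force"].round(1),"gap",round(st["finger_gap"],1))
    print("turn tool",rv.round(3),"shift in turned tool",(T.T@d).round(1),"shift in current tool",(R.T@d).round(1), "tool z world",T[:,2].round(2))
E
python3 - <<'E'
from h import *
goto((415,-40),200,np.pi/2+.263)
goto((415,-40),28,np.pi/2+.263)
print(onz('scene',(322,203),0),onz('scene',(262,178),0))
E
```

```text
t 0.15 tcp [208.5 588.5 218.8] jawyaw 1.23 down [-0.001 -0.002 -1.   ] q [ 1.12  0.22  1.61  0.    1.31 -0.11] F [0.1 0.4 0.1] gap 85.2
turn tool [-0.604 -0.001  0.002] shift in turned tool [  18.8 -660.6   36. ] shift in current tool [  19.7 -523.4  404.6] tool z world [0.97 0.26 0.  ]
t 0.15 tcp [208.5 588.5 218.8] jawyaw 1.23 down [-0.001 -0.002 -1.   ] q [ 1.12  0.22  1.61  0.    1.31 -0.11] F [0.1 0.4 0.1] gap 85.2
turn tool [-0.604 -0.001  0.002] shift in turned tool [ 190.8 -660.6   36. ] shift in current tool [ 191.7 -523.   404.6] tool z world [0.97 0.26 0.  ]
[ 6.82625491e+02  1.52438190e+02 -1.13686838e-13] [612.74076753 373.66214515   0.        ]
```

```bash
python3 -m pendant '[[[0,0,0,-0.151,0,0,85],[0,0,0,-0.151,0,0,85],[0,0,0,-0.151,0,0,85],[0,0,0,-0.151,0,0,85],[0,-50,3,0,0,0,85],[0,-50,3,0,0,0,85],[0,-50,3,0,0,0,85],[0,-50,3,0,0,0,85],[0,-50,3,0,0,0,85],[0,-50,3,0,0,0,85],[0,-50,3,0,0,0,85],[0,-50,3,0,0,0,85]]]'
python3 -m pendant '[[[0,-50,2,0,0,0,85],[0,-50,2,0,0,0,85],[0,-50,2,0,0,0,85],[0,-50,2,0,0,0,85],[0,-30,2,0,0,0,85],[0,0,0,0,0,0,85],[0,0,0,0,0,0,85]]]'
python3 - <<'E'
from h import *
goto((415,-40),28,np.pi/2+.263)
cv2.imwrite("pics/scene1.png",arm.get_image("scene"))
E
```

```text
time_s: 1.65
tcp_pos: [336.2, 207.6, 219.8]
tcp_rot: [-0.174, 1.57, 0.09]
ft_force: [1.6, -0.4, -0.7]
finger_gap: 85.1
time_s: 2.52
tcp_pos: [405.1, -9.8, 219.5]
tcp_rot: [2.187, 1.57, 2.45]
ft_force: [-0.8, 0.2, 0.9]
finger_gap: 85.1
t 2.52 tcp [405.1  -9.8 219.5] jawyaw 1.834 down [-0.001  0.001 -1.   ] q [-0.2  -0.28  2.1   0.    1.33 -2.03] F [-0.8  0.2  0.9] gap 85.1
turn tool [ 0.    -0.001 -0.001] shift in turned tool [191.5 -31.7   1.7] shift in current tool [191.5 -31.9   1.8] tool z world [0.97 0.26 0.  ]
```

View pics/scene1.png

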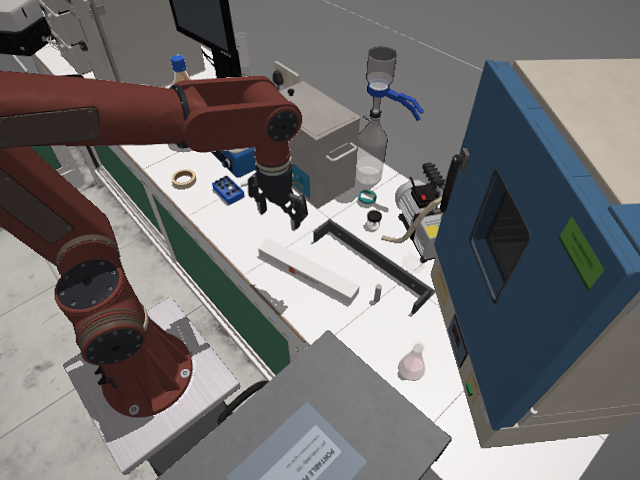

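```bash
python3 -m pendant '[[[35,-12,0,0,0,0,85],[38,-12,0,0,0,0,85],[38,-8,0,0,0,0,85],[38,0,0,0,0,0,85],[25,0,0,0,0,0,85],[16,0,0,0,0,0,85],[0,0,0,0,0,0,85],[0,0,0,0,0,0,85]]]'
python3 - <<'E'
from h import *
goto((415,-40),28,np.pi/2+.263)
a=arm.get_image("side");b=arm.get_image("scene")
cv2.imwrite("pics/c2.png",np.hstack([cv2.resize(a[150:310,260:460],None,fx=2,fy=3),cv2.resize(b[180:340,240:440],None,fx=2,fy=3)]))
E
```

```text
time_s: 3.58
tcp_pos: [414.5, -40.8, 30.6]
tcp_rot: [-0.434, 1.57, -0.17]
ft_force: [-0.1, -0.4, -0.4]
finger_gap: 85.3
t 3.58 tcp [414.5 -40.8  30.6] jawyaw 1.835 down [ 0.001 -0.    -1.   ] q [-0.27  0.04  2.22  0.    0.88 -2.1 ] F [-0.1 -0.4 -0.4] gap 85.3
turn tool [0.001 0.001 0.   ] shift in turned tool [2.6 0.6 0.7] shift in current tool [2.6 0.6 0.6] tool z world [0.97 0.26 0.  ]
```

View pics/c2.png

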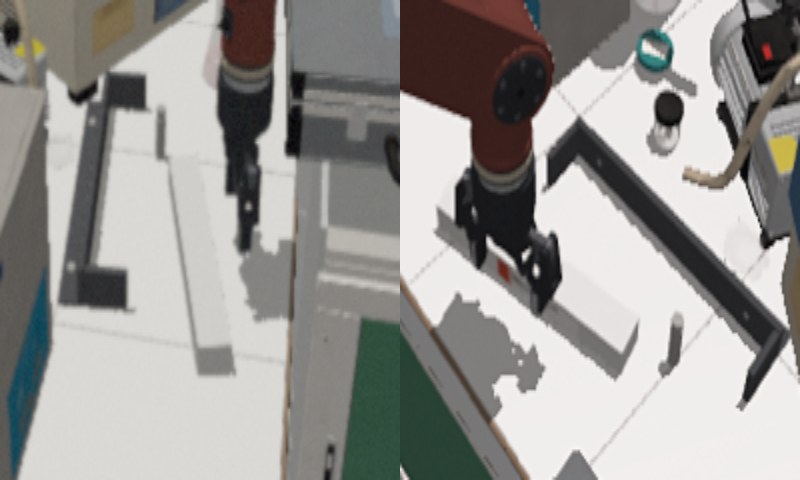

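Run:
```python
from h import *
st=arm.state(); n=np.array([np.cos(.263),np.sin(.263),0])
for px in ((383,233),(365.5,213)):
    o,d=ray("side",px)
    for off in (-10,0,10):
        s=(n@(st["tcp_pos"])+off-n@o)/(n@d); print(px,off,(o+s*d).round(1))
```

```text
(383, 233) -10 [398.6 -18.6  39.7]
(383, 233) 0 [397.7  23.   70.7]
(383, 233) 10 [396.9  64.5 101.7]
(365.5, 213) -10 [ 468.  -276.6  -77.2]
(365.5, 213) 0 [ 464.7 -225.8  -42. ]
(365.5, 213) 10 [ 461.4 -174.9   -6.8]
```

Run:
```python
from h import *
st=arm.state(); n=np.array([-np.sin(.263),np.cos(.263),0])
for px in ((383,233),):
    o,d=ray("side",px)
    for off in (42,50,58):
        s=(n@(st["tcp_pos"])+off-n@o)/(n@d); print(px,off,(o+s*d).round(1))
```

```text
(383, 233) 42 [398.2  -2.2  52. ]
(383, 233) 50 [398.1   6.   58.1]
(383, 233) 58 [397.9  14.3  64.3]
```

Run:
```python
from h import *
a=arm.get_image("side")
cv2.imwrite("pics/c3.png",cv2.resize(a[180:280,320:440],None,fx=6,fy=6,interpolation=cv2.INTER_CUBIC))
st=arm.state()
M=arm.camera_model("side")
R=Ro.from_euler("xyz",st["tcp_rot"]).as_matrix()
for off in (-50,0,50):
  for h in (0,19):
    X=st["tcp_pos"]+R@np.array([h,off,0]); p,_=cv2.projectPoints(X.reshape(1,3),cv2.Rodrigues(M["R"])[0],M["t"],M["K"],np.array([M["k1"],0,0,0])); p=p[0,0]; print(off,h,p.round(1),((p-[320,180])*6).round(0))
```

```text
-50 0 [374.6 219.9] [327. 240.]
-50 19 [374.1 225.2] [325. 271.]
0 0 [377.6 230.1] [346. 301.]
0 19 [377.1 235.4] [343. 333.]
50 0 [380.8 240.9] [365. 365.]
50 19 [380.3 246.3] [362. 398.]
```

View pics/c3.png

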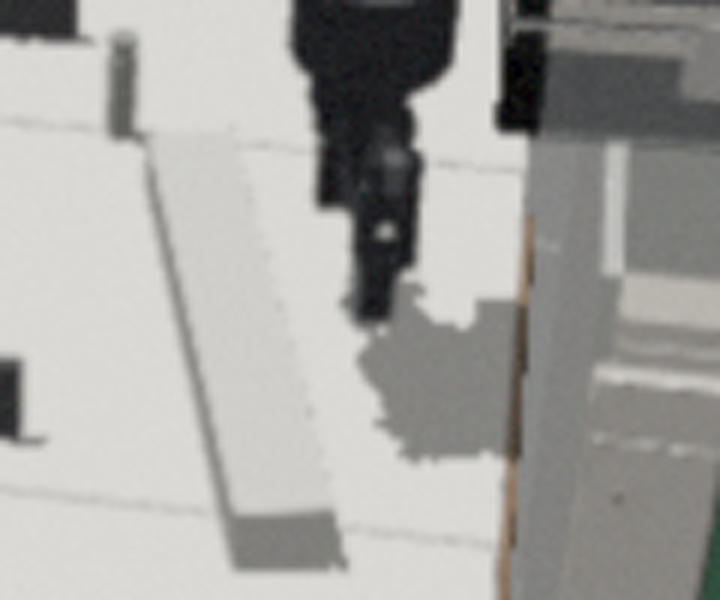

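Run:
```python
from h import *
st=arm.state()
a=arm.get_image("scene")
im=cv2.resize(a[200:320,240:370],None,fx=5,fy=5,interpolation=cv2.INTER_CUBIC)
M=arm.camera_model("scene")
R=Ro.from_euler("xyz",st["tcp_rot"]).as_matrix()
for off in (-50,0,50):
  for h in (-20,0,19):
    X=st["tcp_pos"]+R@np.array([h,off,0]); p,_=cv2.projectPoints(X.reshape(1,3),cv2.Rodrigues(M["R"])[0],M["t"],M["K"],np.array([M["k1"],0,0,0])); p=p[0,0]; print(off,h,p.round(1)); cv2.circle(im,tuple(int(v) for v in ((p-[240,200])*5)),3,(0,0,255),-1)
cv2.imwrite("pics/c4.png",im)
w=arm.get_image("wrist"); cv2.imwrite("pics/w4.png",w)
```

```text
-50 -20 [310.8 285.1]
-50 0 [310.9 289.6]
-50 19 [311.  293.8]
0 -20 [294.8 276.4]
0 0 [295.1 281. ]
0 19 [295.4 285.2]
50 -20 [279.2 268. ]
50 0 [279.8 272.6]
50 19 [280.3 276.8]
```

View pics/c4.png

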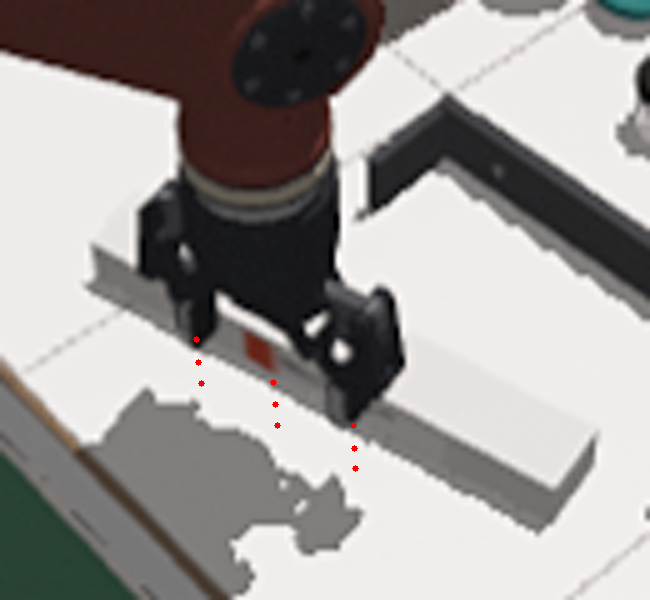

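View pics/w4.png

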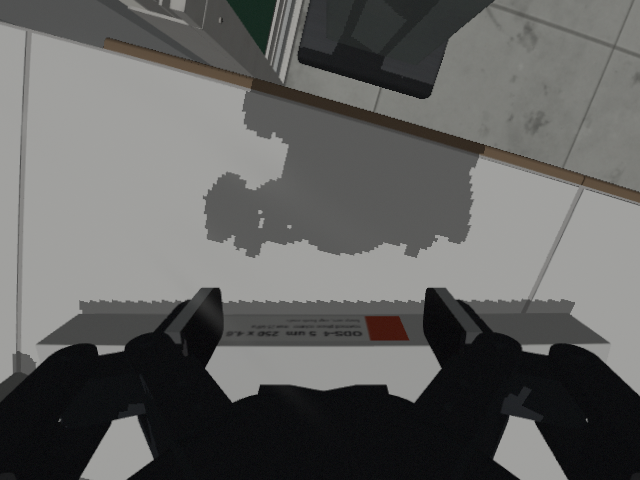

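```bash
python3 - <<'E'
from h import *
st=arm.state()
for p,z in (((610,345),34),((38,345),34),((575,305),0),((80,305),0)): print(p,onz("wrist",p,z,st).round(1))
E
python3 -m pendant '[[[0,0,-5,0,0,0,0],[0,0,0,0,0,0,0],[0,0,0,0,0,0,0],[0,0,0,0,0,0,0],[0,0,0,0,0,0,0],[0,0,0,0,0,0,0]]]'
python3 - <<'E'
from h import *
goto((415,-40),28,np.pi/2+.263)
a=arm.get_image("side");b=arm.get_image("scene"); w=arm.get_image("wrist")
f=lambda i:cv2.resize(i,None,fx=4,fy=4)
cv2.imwrite("pics/c5.png",np.hstack([f(a[185:285,330:430]),f(b[220:320,250:350])]))
cv2.imwrite("pics/w5.png",w)
E
```

```text
(610, 345) [409.3 109.8  34. ]
(38, 345) [ 486.2 -174.9   34. ]
(575, 305) [402.8 112.9   0. ]
(80, 305) [ 480.9 -176.4    0. ]
time_s: 4.58
tcp_pos: [409.2, -42.6, 29.9]
tcp_rot: [-0.349, 1.571, -0.086]
ft_force: [0.4, 0.0, -0.1]
finger_gap: -0.5
t 4.58 tcp [409.2 -42.6  29.9] jawyaw 1.834 down [ 0. -0. -1.] q [-0.27  0.03  2.23  0.    0.88 -2.11] F [ 0.4  0.  -0.1] gap -0.5
turn tool [0. 0. 0.] shift in turned tool [1.9 1.  6.3] shift in current tool [1.9 1.  6.3] tool z world [0.97 0.26 0.  ]
```

View pics/c5.png

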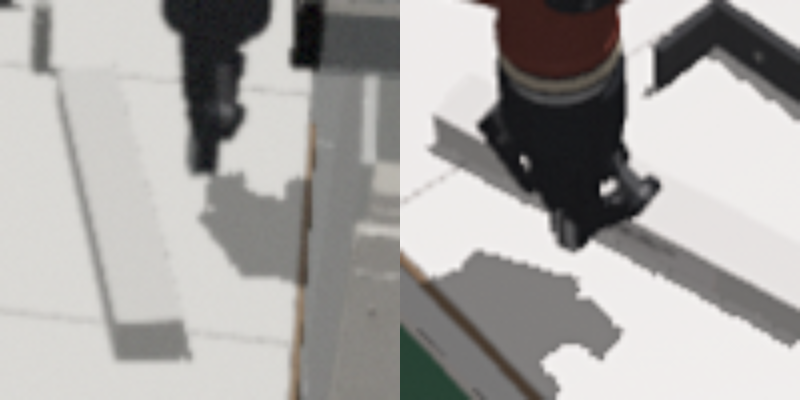

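View pics/w5.png

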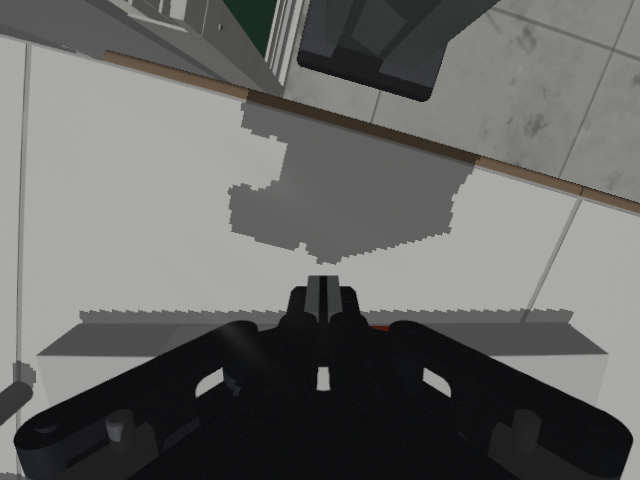

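Closed and open tips look 8 mm and about 22 mm short of the TCP, where the text says 19 mm ahead. I'll go down in small steps and watch the force.

```bash
python3 -m pendant '[[[5,0,-2,0,0,0,0],[4,0,0,0,0,0,0],[0,0,0,0,0,0,0]]]'
python3 -m pendant '[[[3,0,0,0,0,0,0],[3,0,0,0,0,0,0],[0,0,0,0,0,0,0]]]'
python3 - <<'E'
from h import *
print(arm.state()["ft_force"])
a=arm.get_image("side");b=arm.get_image("scene"); w=arm.get_image("wrist")
f=lambda i:cv2.resize(i,None,fx=4,fy=4)
cv2.imwrite("pics/c6.png",np.hstack([f(a[185:285,330:430]),f(b[220:320,250:350])]))
E
```

```text
time_s: 5.1
tcp_pos: [406.5, -42.9, 20.3]
tcp_rot: [2.603, 1.569, 2.866]
ft_force: [0.4, -0.7, 0.7]
finger_gap: -0.2
time_s: 5.48
tcp_pos: [406.9, -43.0, 14.6]
tcp_rot: [2.565, 1.57, 2.828]
ft_force: [0.5, -0.5, 0.6]
finger_gap: 0.4
[ 0.4815251  -0.47277271  0.62748601]
```

View pics/c6.png

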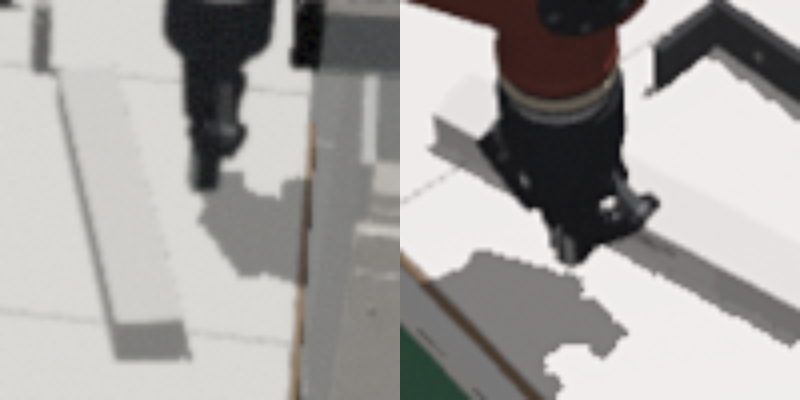

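```bash
python3 -m pendant '[[[0,0,0,0,0,0,70],[0,0,0,0,0,0,70],[0,0,0,0,0,0,70],[5,0,0,0,0,0,70],[5,0,0,0,0,0,70],[4,0,0,0,0,0,70],[0,0,0,0,0,0,70]]]'
python3 - <<'E'
from h import *
goto((415,-40),28,np.pi/2+.263)
a=arm.get_image("side");b=arm.get_image("scene"); w=arm.get_image("wrist")
f=lambda i:cv2.resize(i,None,fx=4,fy=4)
cv2.imwrite("pics/c7.png",np.hstack([f(a[185:285,330:430]),f(b[220:320,250:350])]))
E
```

```text
time_s: 6.5
tcp_pos: [406.6, -43.0, 0.3]
tcp_rot: [2.611, 1.569, 2.874]
ft_force: [0.8, -0.5, 0.7]
finger_gap: 69.8
t 6.5 tcp [ 4.066e+02 -4.300e+01  3.000e-01] jawyaw 1.834 down [-0.001  0.    -1.   ] q [-0.28  0.1   2.24 -0.    0.81 -2.11] F [ 0.8 -0.5  0.7] gap 69.8
turn tool [ 0.    -0.001 -0.001] shift in turned tool [-27.7   0.7   8.9] shift in current tool [-27.7   0.7   8.8] tool z world [0.97 0.26 0.  ]
```

View pics/c7.png

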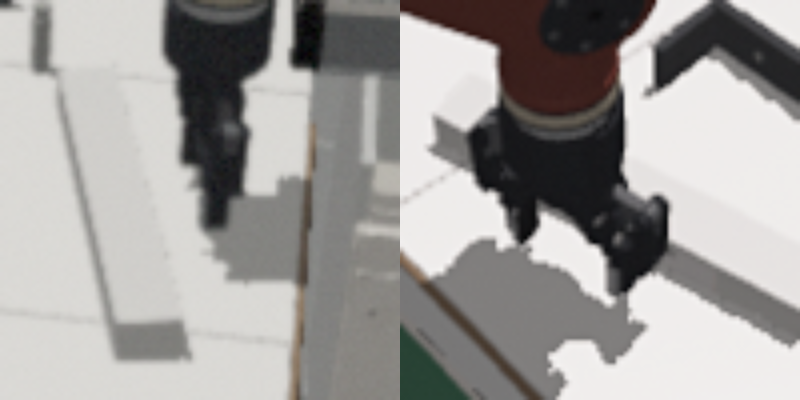

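Run:
```python
from h import *
st=arm.state(); n=np.array([-np.sin(.263),np.cos(.263),0])
o,d=ray("side",(383.5,241.5))
for off in (36,42,48):
    s=(n@(st["tcp_pos"])+off-n@o)/(n@d); print(off,(o+s*d).round(1))
for px in ((524.,243.),(612,292)):
    q=(250+(px[0]-400)/4,220+px[1]/4); o,d=ray("scene",q); n2=np.array([np.cos(.263),np.sin(.263),0])
    for off in (-10,0,):
        s=(n2@(st["tcp_pos"])+off-n2@o)/(n2@d); print("scene",off,(o+s*d).round(1))
```

```text
36 [394.7  -9.2  17.3]
42 [394.6  -3.   22.1]
48 [394.5   3.2  26.9]
scene -10 [389.1 -14.1  27.5]
scene 0 [396.4  -2.9   9.1]
scene -10 [407.4 -82.1  27.6]
scene 0 [415.1 -72.2   9.1]
```

```bash
python3 -m pendant '[[[8,0,0,0,0,0,70],[0,0,15,0,0,0,70],[0,0,10,0,0,0,70],[0,0,8,0,0,0,70],[0,0,8,0,0,0,70],[0,0,8,0,0,0,70],[0,0,8,0,0,0,70],[0,0,8,0,0,0,70],[0,0,0,0,0,0,70]]]'
python3 - <<'E'
from h import *
goto((415,-40),28,np.pi/2+.263)
a=arm.get_image("side");b=arm.get_image("scene"); w=arm.get_image("wrist")
cv2.imwrite("pics/s8.png",a[150:310,260:460].repeat(3,0).repeat(3,1)); cv2.imwrite("pics/w8.png",w)
E
```

```text
time_s: 7.78
tcp_pos: [471.1, -26.2, -6.8]
tcp_rot: [-0.398, 1.569, -0.135]
ft_force: [-0.4, -0.7, -0.0]
finger_gap: 69.8
t 7.78 tcp [471.1 -26.2  -6.8] jawyaw 1.834 down [ 0.001 -0.    -1.   ] q [-0.2   0.23  2.1   0.    0.81 -2.04] F [-0.4 -0.7 -0. ] gap 69.8
turn tool [0.    0.001 0.001] shift in turned tool [-34.8   1.2 -57.8] shift in current tool [-34.9   1.2 -57.7] tool z world [0.97 0.26 0.  ]
```

View pics/s8.png

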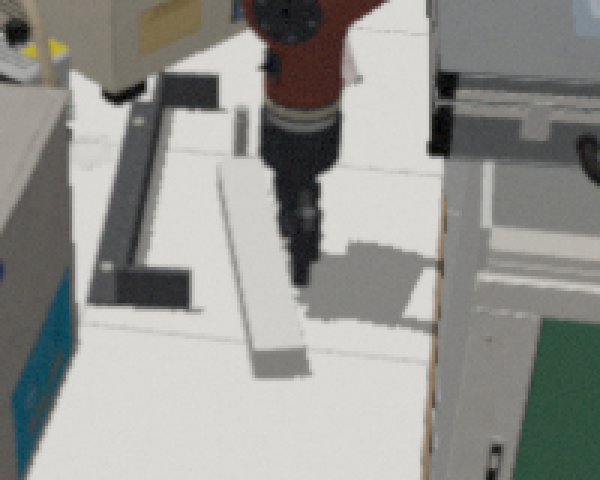

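View pics/w8.png

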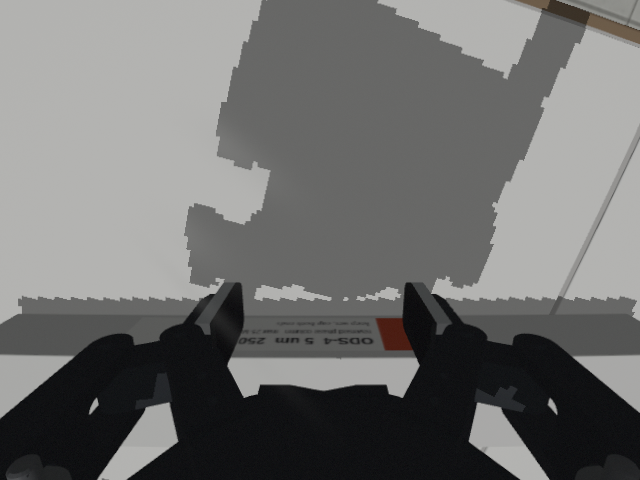

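Run:
```python
from h import *
st=arm.state();c=np.array([np.cos(.263),np.sin(.263)]);e=np.array([-c[1],c[0]])
for k,p in dict(BL=(252,352),FL=(304,346),BR=(219,162)).items():
    w=onz("side",crop(p,3,(260,150)),34)[:2]; print(k,w.round(1),"normal dist from tcp",((w-st["tcp_pos"][:2])@c).round(1),"along",((w-st["tcp_pos"][:2])@e).round(1),"bay",w2b(w).round(1))
print("post bay",w2b((549,-210)), "along/normal from tcp", (np.array([549,-210])-st["tcp_pos"][:2])@e,(np.array([549,-210])-st["tcp_pos"][:2])@c)
```

```text
BL [487.8 138. ] normal dist from tcp 60.0 along 153.8 bay [-120.6  275.2]
FL [444.5 122.2] normal dist from tcp 14.1 along 149.9 bay [-165.1  263. ]
BR [ 561.1 -148. ] normal dist from tcp 56.4 along -141.3 bay [-71.  -15.8]
post bay [-88.07367069 -76.64358115] along/normal from tcp -198.079625283501 28.650616023203803
```

```bash
python3 -m pendant '[[[0,0,8,0,0,0,70],[0,0,8,0,0,0,70],[0,0,8,0,0,0,70],[0,0,7,0,0,0,70],[0,0,0,0,0,0,70],[0,0,0,0,0,0,70]]]'
python3 - <<'E'
from h import *
goto((415,-40),28,np.pi/2+.263)
a=arm.get_image("side");b=arm.get_image("scene")
cv2.imwrite("pics/s9.png",cv2.resize(a[150:310,260:460],None,fx=4,fy=3.75)); cv2.imwrite("pics/b9.png",cv2.resize(b[200:320,260:440],None,fx=4,fy=4))
E
```

```text
time_s: 8.68
tcp_pos: [499.9, -18.1, -7.1]
tcp_rot: [2.039, 1.571, 2.302]
ft_force: [-1.0, -0.4, -0.8]
finger_gap: 70.0
t 8.68 tcp [499.9 -18.1  -7.1] jawyaw 1.834 down [-0.  0. -1.] q [-0.18  0.28  2.03  0.    0.83 -2.01] F [-1.  -0.4 -0.8] gap 70.0
turn tool [ 0. -0. -0.] shift in turned tool [-35.1   0.9 -87.7] shift in current tool [-35.1   0.9 -87.7] tool z world [0.97 0.26 0.  ]
```

View pics/s9.png

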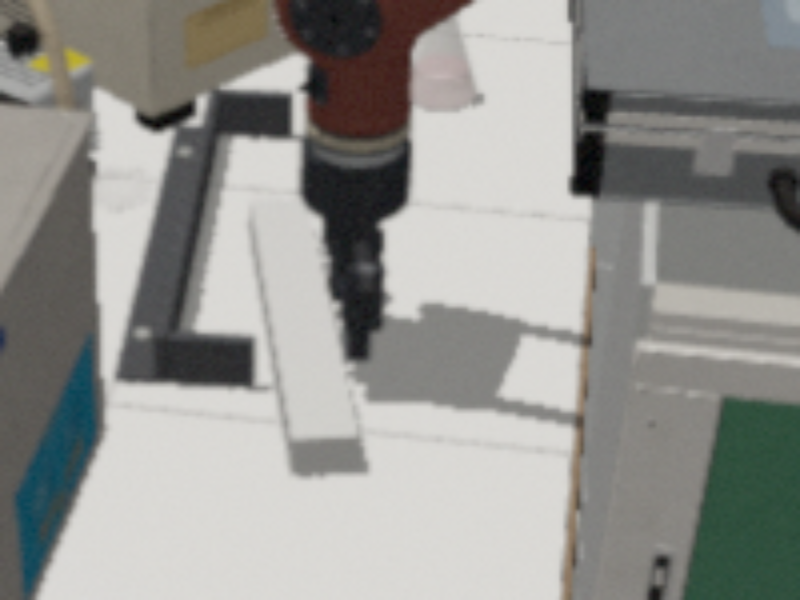

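View pics/b9.png

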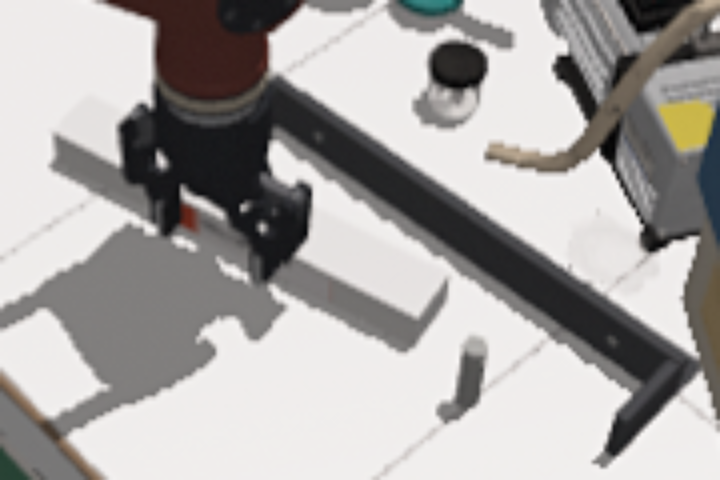

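```bash
cat >> h.py <<'E'
def report(pts):
    """pts: name->world xy of carton top corners; fit"""
    for k,w in pts.items(): print(k,np.round(w,1),"bay",w2b(w).round(1))
E
python3 - <<'E'
from h import *
sc={k:onz("scene",crop(p,4,(260,200)),34)[:2] for k,p in dict(FR=(408,322),BR=(446,280),BL=(90,97),FL=(54,132)).items()}
f=lambda p:((p[0]+.5)/4-.5+260,(p[1]+.5)/3.75-.5+150)
sd={k:onz("side",f(p),34)[:2] for k,p in dict(BR=(250,208),BL=(290,438),FL=(356,437)).items()}
print("scene");report(sc);print("side");report(sd)
print("post",onz("scene",crop((474,346),4,(260,200)),62))
n=sc["FR"]-sc["FL"];print(np.arctan2(-n[0]*-1,-n[1]), np.arctan2(n[0],-n[1]))
E
```

```text
scene
FR [ 545.4 -156.6] bay [-87.3 -23.1]
BR [ 588.7 -149.1] bay [-43.6 -19.2]
BL [515.1 139.2] bay [-93.3 274.2]
FL [474.6 129.5] bay [-134.5  267.8]
side
BR [ 591.3 -134.7] bay [-39.7  -5.1]
BL [517.5 141. ] bay [-90.7 275.7]
FL [475.6 132.4] bay [-133.2  270.7]
post [ 547.43628268 -210.36545342   62.        ]
0.24260875602890714 0.24260875602890714
```

```bash
python3 -m pendant '[[[0,0,6,0,0,0,70],[0,0,0,0,0,0,70],[0,0,-15,0,0,0,70],[-40,0,-5,0,0,0,70],[-40,0,0,0,0,0,30],[-40,0,0,0.175,0,0,0],[0,0,0,0.175,0,0,0],[0,0,0,0.175,0,0,0],[0,0,0,0.175,0,0,0],[0,0,0,0.175,0,0,0],[0,0,0,0.175,0,0,0],[0,0,0,0.175,0,0,0]]]'
python3 -m pendant '[[[0,0,0,0.175,0,0,0],[0,0,0,0.175,0,0,0],[0,0,0,0,0,0,0],[0,0,0,0,0,0,0]]]'
python3 - <<'E'
from h import *
a=arm.get_image("side");b=arm.get_image("scene")
cv2.imwrite("pics/s10.png",cv2.resize(a[150:310,260:460],None,fx=4,fy=3.75)); cv2.imwrite("pics/b10.png",cv2.resize(b[200:320,260:440],None,fx=4,fy=4))
goto((490,180),5,.25)
E
```

```text
time_s: 10.28
tcp_pos: [484.9, -21.9, 112.4]
tcp_rot: [-2.237, 1.569, 3.079]
ft_force: [-0.6, -0.0, 0.0]
finger_gap: -0.1
time_s: 10.78
tcp_pos: [485.7, -21.8, 112.7]
tcp_rot: [-1.885, 1.57, 3.089]
ft_force: [-0.1, 0.1, 1.0]
finger_gap: 0.3
t 10.88 tcp [486.1 -21.8 112.8] jawyaw 0.26 down [-0.  0. -1.] q [-0.19  0.05  2.02 -0.    1.07 -0.45] F [-1.1  0.5 -0.1] gap -0.0
turn tool [ 0.01 -0.    0.  ] shift in turned tool [ 107.8   53.8 -194.6] shift in current tool [ 107.8   55.8 -194. ] tool z world [ 0.25 -0.97  0.  ]
```

View pics/s10.png

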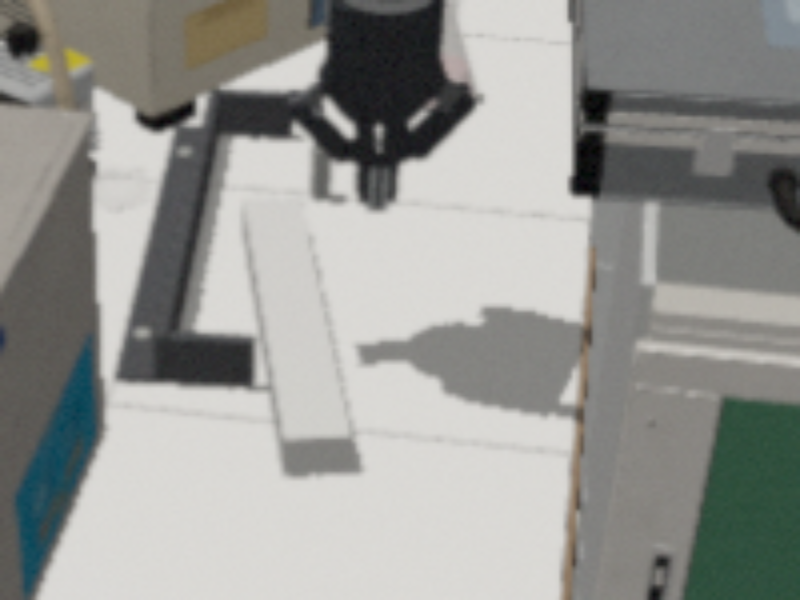

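View pics/b10.png

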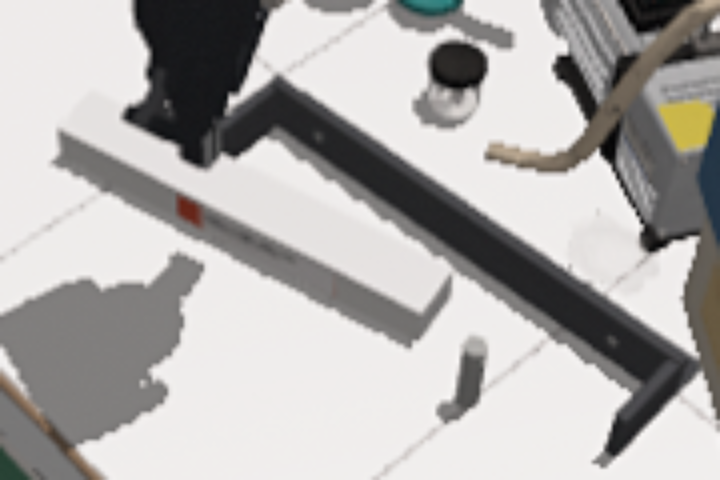

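Run:
```python
from h import *
sc={k:onz("scene",crop(p,4,(260,200)),34)[:2] for k,p in dict(FR=(414,318),BR=(452,275),BL=(97,93),FL=(58,131)).items()}
f=lambda p:((p[0]+.5)/4-.5+260,(p[1]+.5)/3.75-.5+150)
sd={k:onz("side",f(p),34)[:2] for k,p in dict(BR=(243,206),FR=(301,204),BL=(281,438),FL=(349,436)).items()}
print("scene");report(sc);print("side");report(sd)
m={k:(sc[k]+sd[k])/2 for k in sc}
L=(m["BL"]+m["FL"])/2;R_=(m["BR"]+m["FR"])/2; d=L-R_; print(L,R_,np.hypot(*d),"yaw",np.arctan2(-d[0],d[1]), "ctr",(L+R_)/2,w2b((L+R_)/2))
u=d/np.hypot(*d); print("start",L+u*25)
goto(L+u*28,5,np.arctan2(-d[0],d[1]))
```

```text
scene
FR [ 550.6 -156.9] bay [-82.1 -23.9]
BR [ 594.7 -148.9] bay [-37.6 -19.5]
BL [521.4 138.9] bay [-87.  273.4]
FL [477.3 128.4] bay [-131.8  266.5]
side
BR [ 597.  -136.6] bay [-34.2  -7.5]
FR [ 554.1 -147.2] bay [-77.8 -14.5]
BL [523.3 142. ] bay [-84.9 276.3]
FL [480.2 132.2] bay [-128.6  270. ]
[500.53340921 135.37747887] [ 574.11018174 -147.41696511] 292.20923839955344 yaw 0.2545343819574247 ctr [537.32179547  -6.01974312] [-83.00499242 127.60781825]
start [494.23853871 159.57199489]
t 10.88 tcp [486.1 -21.8 112.8] jawyaw 0.26 down [-0.  0. -1.] q [-0.19  0.05  2.02 -0.    1.07 -0.45] F [-1.1  0.5 -0.1] gap -0.0
turn tool [ 0.006 -0.     0.   ] shift in turned tool [ 107.8   53.6 -176.5] shift in current tool [ 107.8   54.7 -176.2] tool z world [ 0.25 -0.97  0.  ]
```

```bash
python3 -m pendant '[[[0,10,-46,0,0,0,0],[0,15,-46,0,0,0,0],[0,15,-46,0,0,0,0],[0,14,-46,0,0,0,0],[40,0,0,0,0,0,0],[40,0,0,0,0,0,0],[22,0,0,0,0,0,0],[8,0,0,0,0,0,0],[0,0,0,0,0,0,0],[0,0,0,0,0,0,0]]]'
python3 - <<'E'
from h import *
goto((493.5,162.5),3,.2545)
b=arm.get_image("scene"); cv2.imwrite("pics/b11.png",cv2.resize(b[190:310,230:390],None,fx=4,fy=4))
E
```

```text
time_s: 12.12
tcp_pos: [492.8, 170.1, 4.2]
tcp_rot: [1.507, 1.568, 0.195]
ft_force: [0.4, 0.2, 0.1]
finger_gap: 0.1
t 12.12 tcp [492.8 170.1   4.2] jawyaw 0.259 down [ 0.003  0.001 -1.   ] q [ 0.2   0.29  1.98 -0.    0.86 -0.06] F [0.4 0.2 0.1] gap 0.1
turn tool [ 0.005  0.    -0.003] shift in turned tool [ 1.2 -1.3  7.6] shift in current tool [ 1.2 -1.3  7.6] tool z world [ 0.25 -0.97  0.  ]
```

View pics/b11.png

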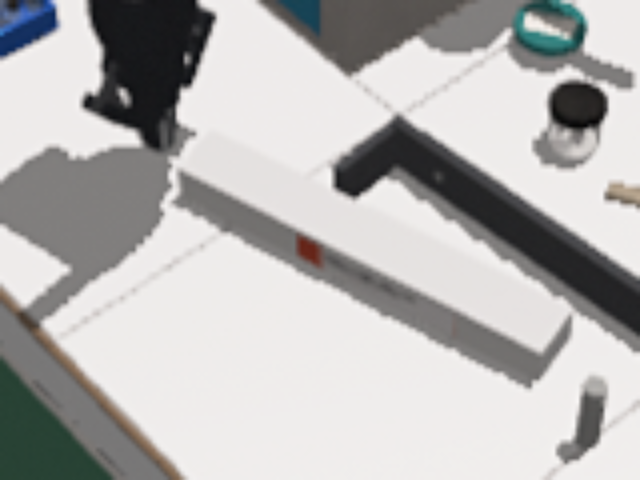

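```bash
python3 -m pendant '[[[0,-1,12,0,0,0,0],[0,0,8,0,0,0,0],[0,0,8,0,0,0,0],[0,0,8,0,0,0,0],[0,0,8,0,0,0,0],[0,0,8,0,0,0,0],[0,0,8,0,0,0,0],[0,0,8,0,0,0,0],[0,0,8,0,0,0,0],[0,0,0,0,0,0,0]]]'
python3 - <<'E'
from h import *
goto((493.5,162.5),3,.2545)
a=arm.get_image("side");b=arm.get_image("scene")
cv2.imwrite("pics/s12.png",cv2.resize(a[150:310,260:460],None,fx=4,fy=3.75)); cv2.imwrite("pics/b12.png",cv2.resize(b[200:320,260:440],None,fx=4,fy=4))
E
```

```text
time_s: 13.42
tcp_pos: [510.2, 95.5, 2.9]
tcp_rot: [0.081, 1.57, -1.231]
ft_force: [0.2, -0.8, 1.0]
finger_gap: -0.0
t 13.43 tcp [510.2  95.5   2.9] jawyaw 0.258 down [ 0. -0. -1.] q [ 0.05  0.29  1.99 -0.    0.86 -0.21] F [ 0.2 -0.8  1. ] gap -0.0
turn tool [ 0.004  0.    -0.   ] shift in turned tool [ -0.1   0.8 -69.1] shift in current tool [ -0.2   1.  -69.1] tool z world [ 0.25 -0.97  0.  ]
```

View pics/s12.png

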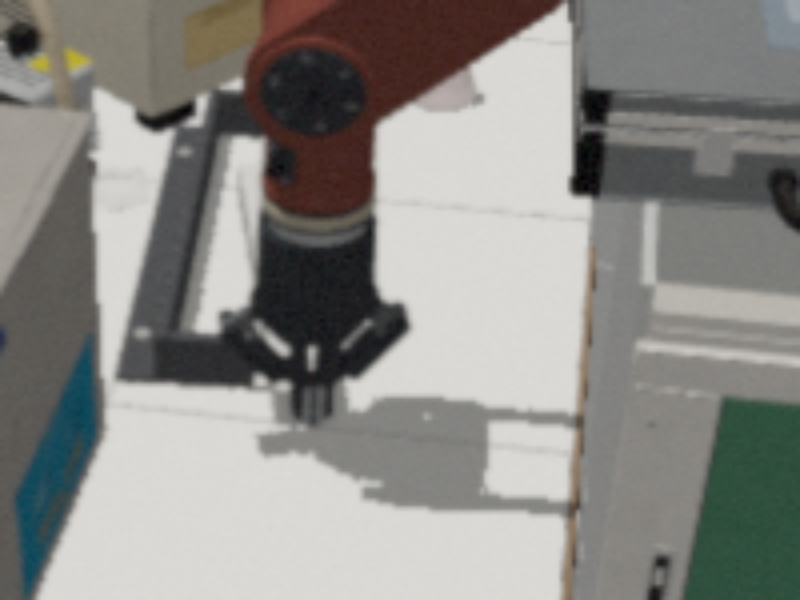

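View pics/b12.png

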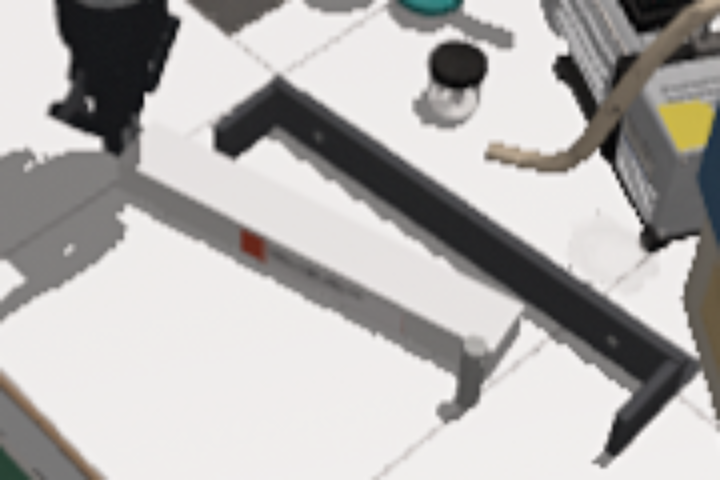

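Run:
```python
from h import *
sc={k:onz("scene",crop(p,4,(260,200)),34)[:2] for k,p in dict(BR=(523,310),FR=(487,352),BL=(148,121),FL=(133,166)).items()}
report(sc)
d=sc["BL"]-sc["BR"];print(np.arctan2(-d[0],d[1]),np.hypot(*d))
print(w2b(arm.state()["tcp_pos"][:2]))
```

```text
BR [ 608.7 -200.1] bay [-27.7 -71.7]
FR [ 566.6 -207.4] bay [-70.3 -75.5]
BL [531.6  93. ] bay [-80.6 226.7]
FL [496.5  67.1] bay [-117.7  203.8]
0.2573450596903114 303.1057803655494
[-102.01309029  231.51980504]
```

```bash
python3 -m pendant '[[[-4,0,8,0,0,0,0],[0,0,8,0,0,0,0],[0,0,8,0,0,0,0],[0,0,8,0,0,0,0],[0,0,8,0,0,0,0],[0,0,8,0,0,0,0],[0,0,8,0,0,0,0],[0,0,8,0,0,0,0],[0,0,8,0,0,0,0],[0,0,0,0,0,0,0]]]'
python3 - <<'E'
from h import *
goto((493.5,162.5),3,.2545)
print(w2b(arm.state()["tcp_pos"][:2]))
a=arm.get_image("side");b=arm.get_image("scene")
cv2.imwrite("pics/s13.png",cv2.resize(a[150:310,260:460],None,fx=4,fy=3.75)); cv2.imwrite("pics/b13.png",cv2.resize(b[200:320,260:440],None,fx=4,fy=4))
E
```

```text
time_s: 14.78
tcp_pos: [528.7, 25.8, 6.9]
tcp_rot: [0.402, 1.57, -0.91]
ft_force: [-1.0, 0.4, -0.3]
finger_gap: -0.2
t 14.78 tcp [528.7  25.8   6.9] jawyaw 0.258 down [ 0. -0. -1.] q [-0.08  0.3   1.96 -0.    0.87 -0.34] F [-1.   0.4 -0.3] gap -0.2
turn tool [ 0.004  0.    -0.   ] shift in turned tool [   3.9    0.4 -141.1] shift in current tool [   3.9    0.9 -141.1] tool z world [ 0.25 -0.97  0.  ]
[-89.01977339 160.05863107]
```

View pics/s13.png

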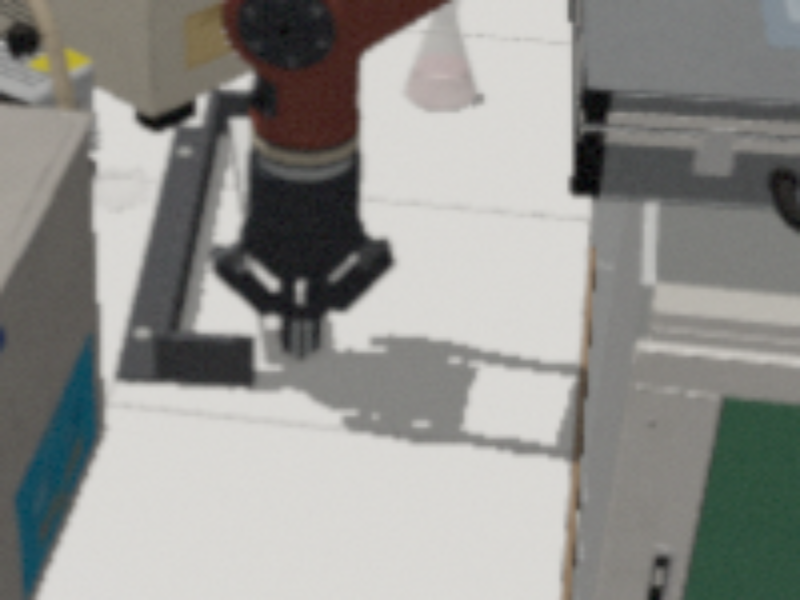

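View pics/b13.png

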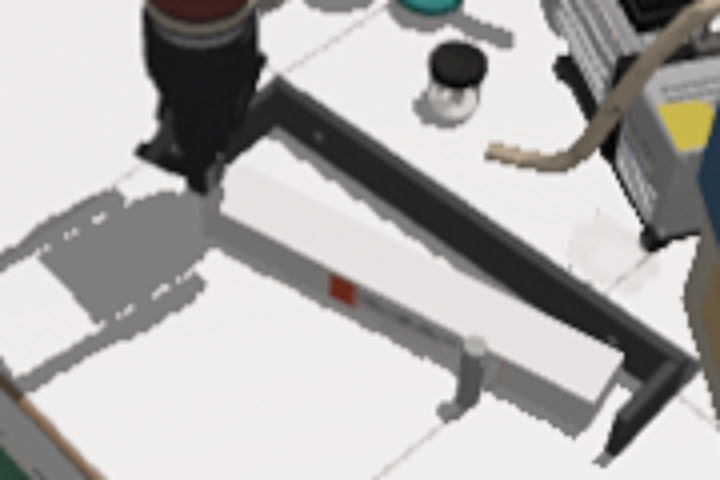

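Run:
```python
from h import *
report({k:onz("scene",crop(p,4,(260,200)),34)[:2] for k,p in dict(BR=(622,356),FR=(583,402),FLb=(217,208)).items()})
report(dict(pt=onz("scene",crop((212,237),4,(260,200)),0)[:2]))
```

```text
BR [ 629.4 -267.7] bay [ -12.7 -140.8]
FR [ 583.9 -274.3] bay [ -58.5 -143.6]
FLb [515.5  -0.9] bay [-104.3  134.5]
pt [513.6   2.8] bay [-105.9  138.4]
```

```bash
python3 -m pendant '[[[0,0,-20,0,0,0,0],[-40,0,-10,0,0,0,0],[-40,0,0,0,0,0,0],[-30,0,0,-0.174,0,0,0],[0,0,0,-0.174,0,0,0],[0,0,0,-0.174,0,0,0],[0,0,0,-0.174,0,0,0],[0,0,0,-0.174,0,0,0],[0,0,0,-0.174,0,0,0],[0,0,0,-0.174,0,0,0],[0,0,0,-0.174,0,0,0],[0,0,0,0,0,0,0]]]'
python3 - <<'E'
from h import *
goto(b2w((-128,100)),4,np.pi/2+.082)
a=arm.get_image("side");b=arm.get_image("scene")
cv2.imwrite("pics/s14.png",cv2.resize(a[150:310,260:460],None,fx=4,fy=3.75)); cv2.imwrite("pics/b14.png",cv2.resize(b[200:320,260:440],None,fx=4,fy=4))
E
```

```text
time_s: 16.38
tcp_pos: [520.0, 56.9, 116.7]
tcp_rot: [2.623, 1.57, 2.702]
ft_force: [-0.3, -0.5, 0.4]
finger_gap: 0.0
t 16.38 tcp [520.   56.9 116.7] jawyaw 1.65 down [-0.001  0.    -1.   ] q [-0.03  0.12  1.94  0.    1.09 -1.68] F [-0.3 -0.5  0.4] gap 0.0
turn tool [-0.003 -0.001 -0.   ] shift in turned tool [112.7 -91.7 -32.9] shift in current tool [112.7 -91.8 -32.6] tool z world [1.   0.08 0.  ]
```

View pics/s14.png

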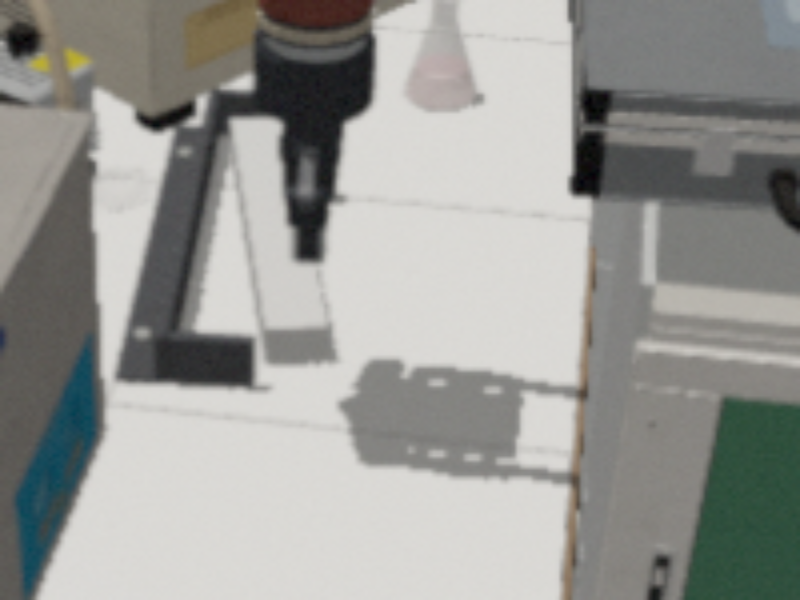

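View pics/b14.png

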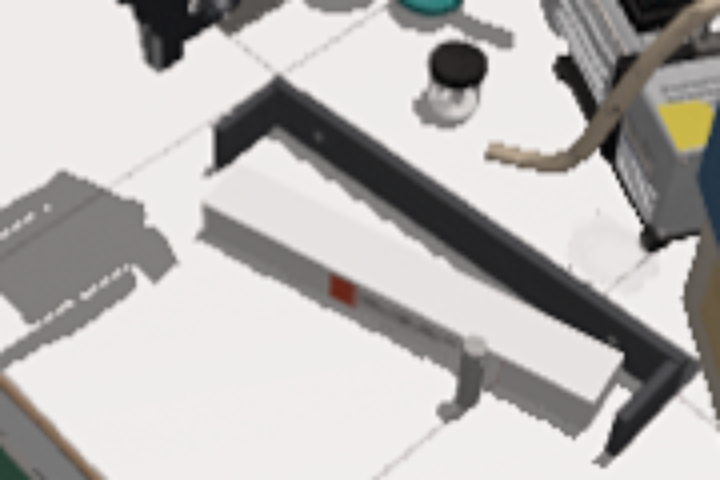

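Run:
```python
from h import *
print("scene");report({k:onz("scene",crop(p,4,(260,200)),34)[:2] for k,p in dict(BR=(622,356),FR=(583,402),FL=(203,205),BL=(240,165)).items()})
f=lambda p:((p[0]+.5)/4-.5+260,(p[1]+.5)/3.75-.5+150)
print("side");report({k:onz("side",f(p),34)[:2] for k,p in dict(BL=(267,330),FL=(328,326),BR=(231,117)).items()})
print("cheek tip L inner/outer",w2b(onz("side",f((252,338)),45)[:2]),w2b(onz("scene",crop((215,124),4,(260,200)),45)[:2]))
```

```text
scene
BR [ 629.4 -267.7] bay [ -12.7 -140.8]
FR [ 583.9 -274.3] bay [ -58.5 -143.6]
FL [510.    7.5] bay [-109.1  143.3]
BL [553.3  17.8] bay [-65.1 150. ]
side
BL [552.2  22.7] bay [-65.8 155. ]
FL [511.2  10.5] bay [-107.7  146.2]
BR [ 630.5 -271.3] bay [ -11.9 -144.4]
cheek tip L inner/outer [-57.45053485 179.79448099] [-56.48448766 182.83620111]
```

```bash
python3 -m pendant '[[[0,-40,-18,0,0,0,0],[0,-40,-15,0,0,0,0],[40,-12,0,0,0,0,0],[40,0,0,0,0,0,0],[25,0,0,0,0,0,0],[8,0,0,0,0,0,0],[0,0,10,0,0,0,0],[0,0,8,0,0,0,0],[0,0,8,0,0,0,0],[0,0,8,0,0,0,0],[0,0,8,0,0,0,0],[0,0,0,0,0,0,0]]]'
python3 - <<'E'
from h import *
goto(b2w((-60,100)),4,np.pi/2+.082)
print(w2b(arm.state()["tcp_pos"][:2]))
a=arm.get_image("side");b=arm.get_image("scene")
cv2.imwrite("pics/s15.png",cv2.resize(a[150:310,260:460],None,fx=4,fy=3.75)); cv2.imwrite("pics/b15.png",cv2.resize(b[200:320,260:440],None,fx=4,fy=4))
E
```

```text
time_s: 17.98
tcp_pos: [538.2, -35.5, 4.2]
tcp_rot: [-0.287, 1.569, -0.207]
ft_force: [-0.6, 1.0, 0.1]
finger_gap: -0.2
t 17.98 tcp [538.2 -35.5   4.2] jawyaw 1.651 down [ 0.001 -0.    -1.   ] q [-0.2   0.33  1.94 -0.    0.87 -1.85] F [-0.6  1.   0.1] gap -0.2
turn tool [-0.002  0.001  0.   ] shift in turned tool [ 0.2  1.8 24.6] shift in current tool [ 0.3  1.9 24.6] tool z world [1.   0.08 0.  ]
[-84.57290821  98.18391102]
```

View pics/s15.png

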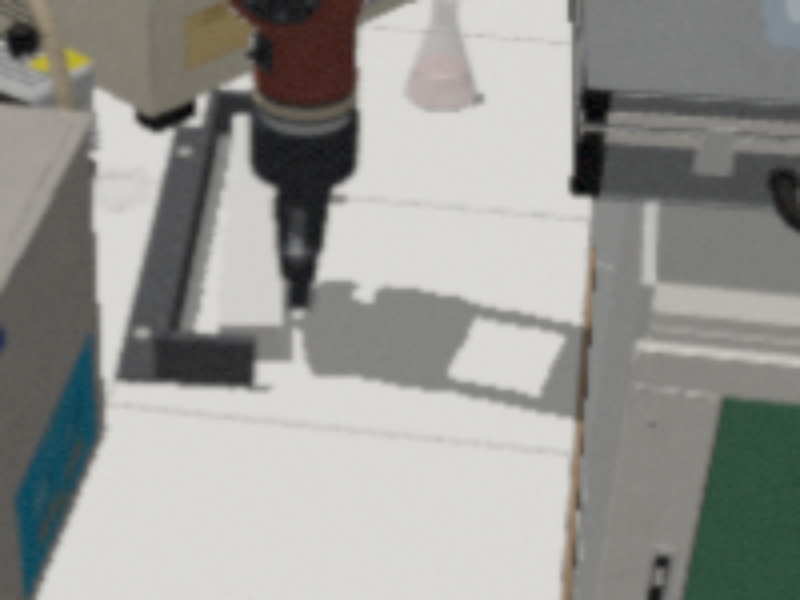

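View pics/b15.png

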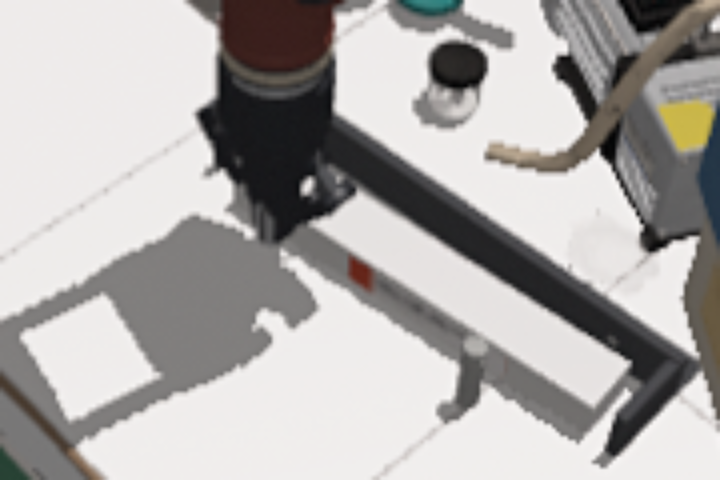

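```bash
python3 -m pendant '[[[0,0,7,0,0,0,0],[0,0,7,0,0,0,0],[0,0,6,0,0,0,0],[0,0,0,0,0,0,0],[0,0,0,0,0,0,0]]]'
python3 - <<'E'
from h import *
print(w2b(arm.state()["tcp_pos"][:2]))
a=arm.get_image("side");b=arm.get_image("scene")
cv2.imwrite("pics/s16.png",cv2.resize(a[150:310,260:460],None,fx=4,fy=3.75)); cv2.imwrite("pics/b16.png",cv2.resize(b[200:320,260:440],None,fx=4,fy=4))
E
```

```text
time_s: 18.7
tcp_pos: [557.0, -33.8, 3.9]
tcp_rot: [-2.378, 1.571, -2.298]
ft_force: [-0.5, -0.6, -0.9]
finger_gap: 0.1
[-65.65739707  98.32968461]
```

View pics/s16.png

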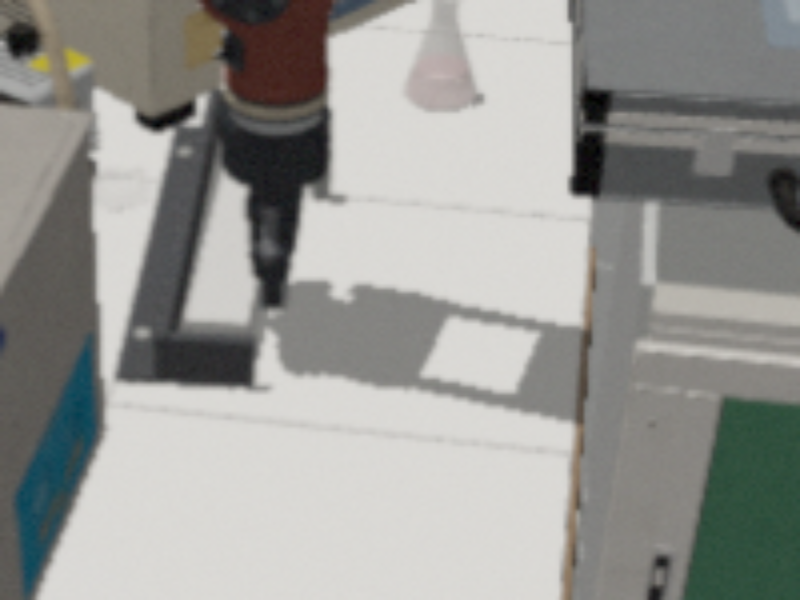

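View pics/b16.png

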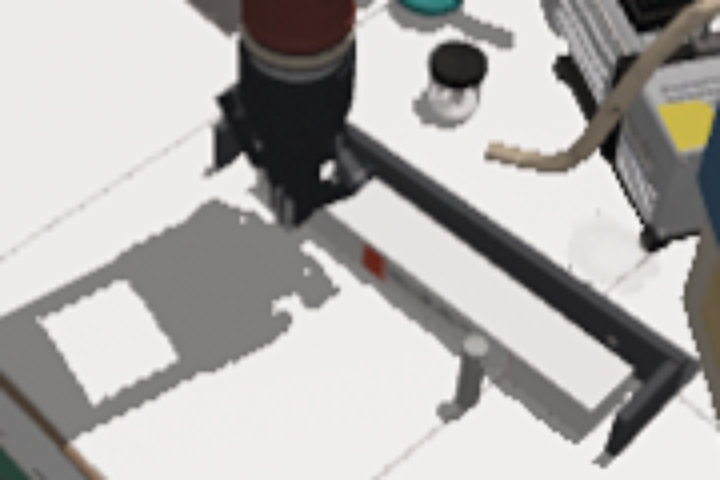

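Run:
```python
from h import *
report({k:onz("scene",crop(p,4,(260,200)),34)[:2] for k,p in dict(BR=(636,368),FR=(596,411),Bm=(380,180),Fm=(330,210)).items()})
st=arm.state()
```

```text
BR [ 628.9 -279.9] bay [ -14.1 -152.8]
FR [ 585.  -284.3] bay [ -58.3 -153.6]
Bm [617.1 -57.5] bay [-7.7 69.8]
Fm [572.4 -53.9] bay [-52.  77.]
```

```bash
python3 -m pendant '[[[0,0,-20,0,0,0,0],[0,-30,0,0,0,0,0],[0,-30,0,0,0,0,25],[0,-24,0,0,0,0,50],[0,0,0,0,0,0,50],[4,0,0,0,0,0,50],[0,0,8,0,0,0,50],[0,0,6,0,0,0,50],[0,0,5,0,0,0,50],[0,0,5,0,0,0,50],[0,0,0,0,0,0,50]]]'
python3 - <<'E'
from h import *
print(w2b(arm.state()["tcp_pos"][:2]),arm.state()["ft_force"])
a=arm.get_image("side");b=arm.get_image("scene")
cv2.imwrite("pics/s17.png",cv2.resize(a[150:310,260:460],None,fx=4,fy=3.75)); cv2.imwrite("pics/b17.png",cv2.resize(b[200:320,260:440],None,fx=4,fy=4))
E
```

```text
time_s: 20.18
tcp_pos: [568.3, -117.2, -0.0]
tcp_rot: [-0.3, 1.57, -0.219]
ft_force: [-0.2, 0.2, -0.7]
finger_gap: 50.1
[-61.22629136  14.30778785] [-0.18303361  0.18849652 -0.65558653]
```

View pics/s17.png

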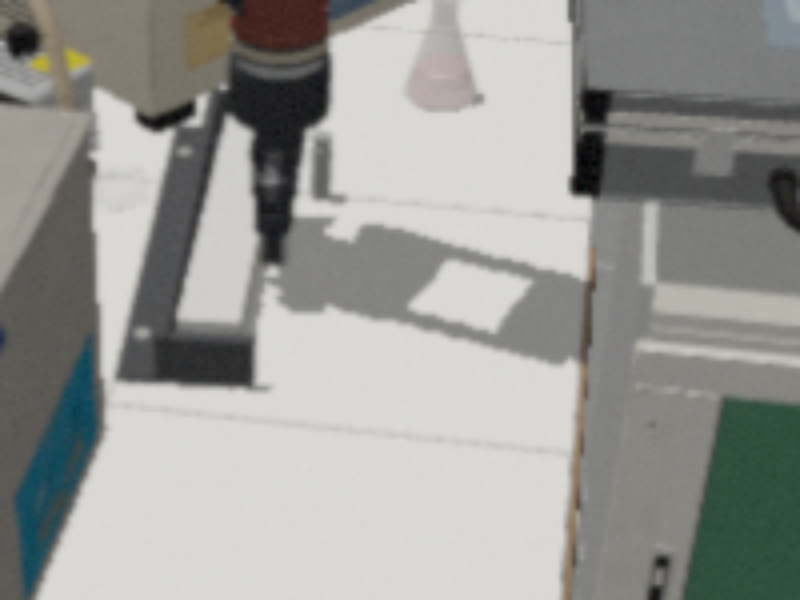

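View pics/b17.png

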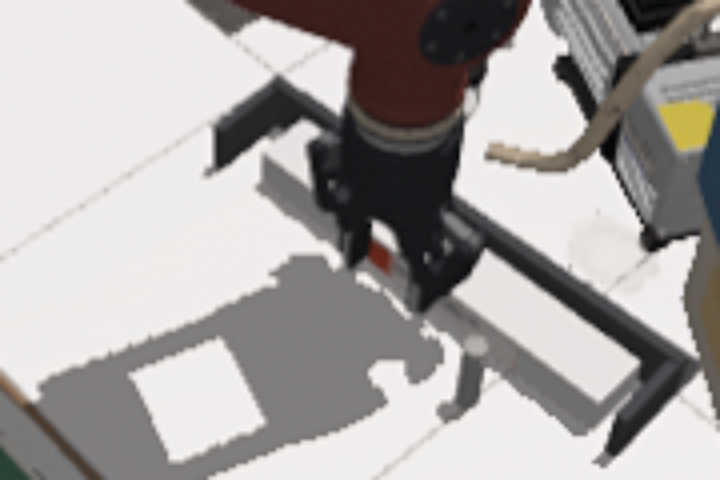

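```bash
python3 -m pendant '[[[0,0,2,0,0,0,50],[0,0,2,0,0,0,50],[0,0,0,0,0,0,50]]]'; python3 -m pendant '[[[0,0,2,0,0,0,50],[0,0,0,0,0,0,50]]]'
```

```text
time_s: 20.65
tcp_pos: [571.9, -116.9, -0.1]
tcp_rot: [-0.225, 1.571, -0.145]
ft_force: [-0.4, -0.3, 1.1]
finger_gap: 50.1
time_s: 20.9
tcp_pos: [573.7, -116.7, -0.1]
tcp_rot: [-2.999, 1.571, -2.919]
ft_force: [-1.0, -0.3, -0.6]
finger_gap: 50.2
```

```bash
python3 -m pendant '[[[0,0,2,0,0,0,50],[0,0,0,0,0,0,50]]]'; python3 -m pendant '[[[0,0,2,0,0,0,50],[0,0,0,0,0,0,50]]]'
python3 - <<'E'
from h import *
a=arm.get_image("side");b=arm.get_image("scene")
cv2.imwrite("pics/s18.png",cv2.resize(a[150:270,260:380],None,fx=5,fy=5)); cv2.imwrite("pics/b18.png",cv2.resize(b[200:320,260:440],None,fx=4,fy=4))
print(w2b(arm.state()["tcp_pos"][:2]))
E
```

```text
time_s: 21.15
tcp_pos: [573.6, -116.6, -0.3]
tcp_rot: [3.032, 1.566, 3.113]
ft_force: [-6.1, -0.8, 3.9]
finger_gap: 49.9
time_s: 21.4
tcp_pos: [573.5, -116.5, -0.6]
tcp_rot: [3.018, 1.561, 3.099]
ft_force: [-10.6, -2.5, 8.3]
finger_gap: 50.0
[-56.03408804  14.48136688]
```

View pics/s18.png

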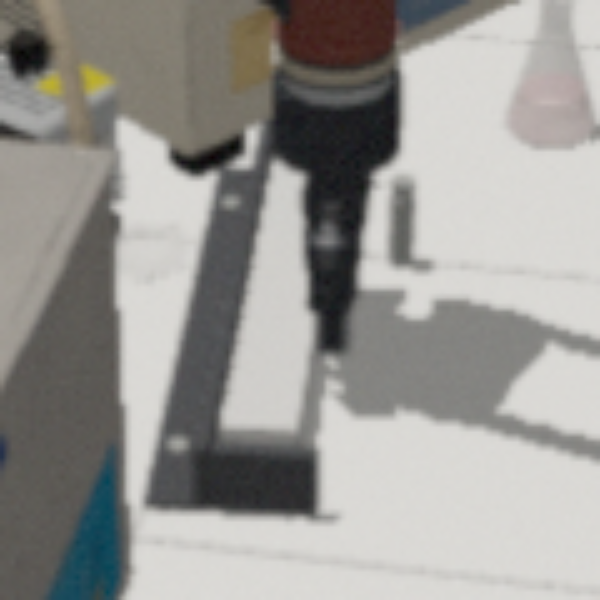

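View pics/b18.png

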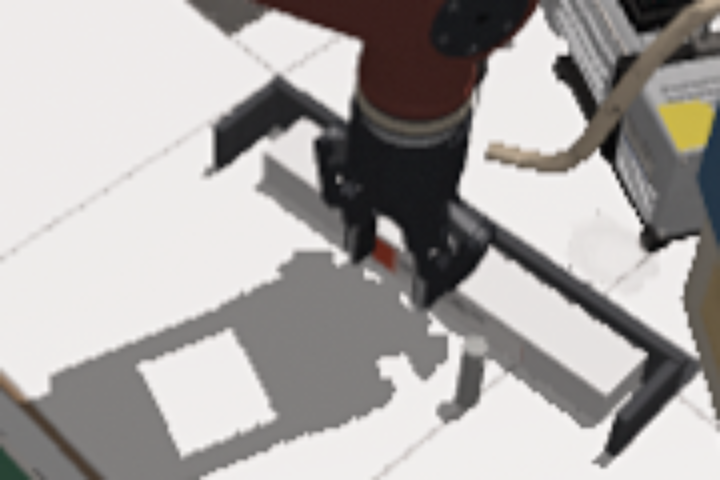

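The force rose to about 10 N with no further travel, so the carton is against the fence. I'll back off, lift and check.

```bash
python3 -m pendant '[[[0,0,-4,0,0,0,50],[0,0,-10,0,0,0,50],[0,0,-20,0,0,0,50],[0,0,-30,0,0,0,50],[-40,0,-30,0,0,0,50],[-50,0,-30,0,0,0,50],[-50,20,-30,0,0,0,50],[-40,40,-20,0,0,0,50],[0,50,0,0,0,0,50],[0,50,0,0,0,0,50],[0,50,0,0,0,0,50],[0,0,0,0,0,0,50]]]'
python3 - <<'E'
from h import *
a=arm.get_image("side");b=arm.get_image("scene")
cv2.imwrite("pics/s19f.png",a);cv2.imwrite("pics/b19f.png",b)
cv2.imwrite("pics/s19.png",cv2.resize(a[150:270,260:380],None,fx=5,fy=5)); cv2.imwrite("pics/b19.png",cv2.resize(b[200:320,260:440],None,fx=4,fy=4))
E
```

```text
time_s: 23.0
tcp_pos: [386.7, 81.8, 180.0]
tcp_rot: [0.597, 1.569, 0.683]
ft_force: [-0.1, 0.0, -0.1]
finger_gap: 50.1
```

View pics/s19.png

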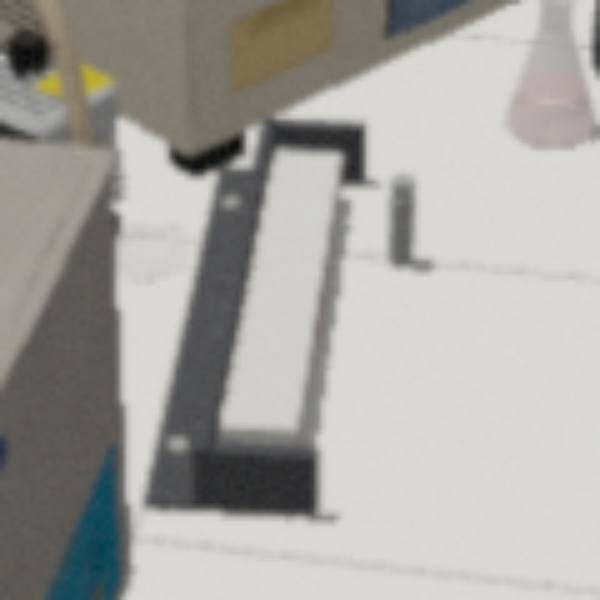

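View pics/b19.png

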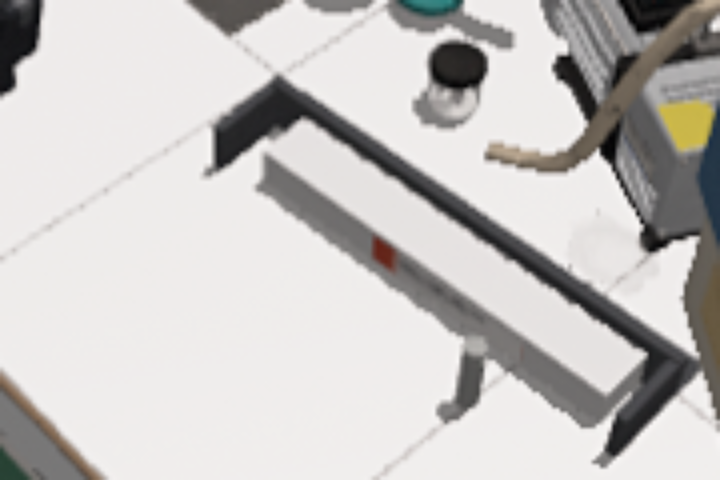

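View pics/b19f.png

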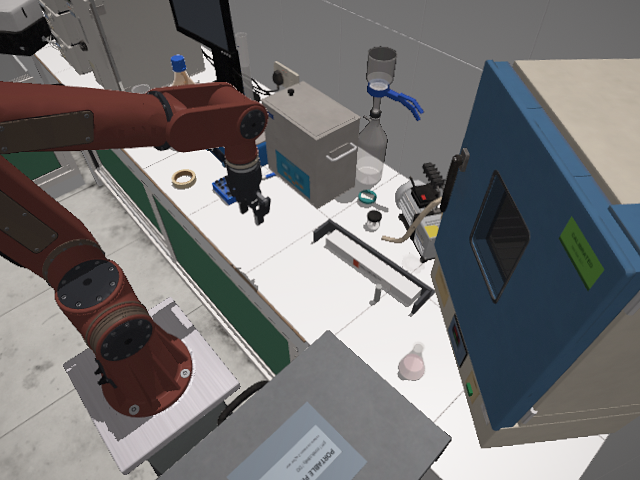

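Run:
```python
from h import *
A={k:onz("scene",crop(p,4,(260,200)),34)[:2] for k,p in dict(FL=(264,153),BL=(302,119),BR=(646,352),FR=(605,396)).items()}
B={k:onz("side",crop(p,5,(260,150)),34)[:2] for k,p in dict(FL=(303,432),BL=(219,430),BR=(274,150),FR=(341,151)).items()}
for D in (A,B):
    report(D); d=D["FL"]-D["FR"]; print("rel yaw front",np.arctan2(-d[0],d[1])-YB,"ctr bay",w2b(sum(D.values())/4))
# fence inner top edges & cheeks
print("cheek inner L/R (side)",[w2b(onz("side",crop(p,5,(260,150)),45)[:2]).round(1) for p in ((318,448),(195,448),(343,151),(364,125))])
```

```text
FL [573.4  14.9] bay [-45.3 145.5]
BL [615.6  20.8] bay [ -2.8 148. ]
BR [ 643.4 -276.1] bay [   0.6 -150.2]
FR [ 597.8 -280.7] bay [ -45.3 -151.1]
rel yaw front 0.0002506266932332246 ctr bay [-23.21501091  -1.95071214]
FL [570.4  18.4] bay [-48.  149.2]
BL [617.   24.8] bay [ -1.1 151.8]
BR [ 641.4 -277.2] bay [  -1.5 -151.2]
FR [ 598.1 -283.6] bay [ -45.1 -154. ]
rel yaw front 0.00955033865645566 ctr bay [-23.91844851  -1.06075607]
cheek inner L/R (side) [array([-58.8, 177.1]), array([  8.2, 183.4]), array([ -47.7, -135.9]), array([ -58.8, -169.9])]
```

Run:
```python
from cell import arm
s=arm.state();print(s["time_s"],abs(s["dq"]).max(),s["ft_force"])
print(arm.close_job())
```

```text
23.1 0.04116322613540094 [-0.51999103 -0.07627153  0.11759385]
the job is handed in; nothing more can be done
None
```

The carton is home: it lies flat against the back fence, between the two cheeks and behind the post. I handed the job in at 23.1 s with the arm clear of everything.

**How it went in:**
- I pushed the front face forward until the carton's front cleared the back of the post.
- I pushed on its left end to slide it along its own length behind the post.
- I pushed the left end round, then pressed it square against the fence with two fingertips at about 10 N.
- The carton was only pushed with the fingertips and was never lifted.

**Last checks:**
- **Position:** both fixed cameras put the carton's centre at x ≈ -23.5 mm, y ≈ -1.5 mm in the bay frame. Home is x = -23 mm with y within 20 mm of 0.
- **Squareness:** the scene camera gave 0.000 rad to the fence and the side camera 0.010 rad. That difference is within what picking corners by eye can give.
- **Bystanders:** the flask, jar and tape look unmoved. The rack was partly hidden by the gripper in the last scene picture, but no move came near it.

**Disagreements:**
- **Fingertips:** the closed tips are about 8 mm short of the TCP, not 19 mm ahead as the text says. Three camera views showed this, and there was no bench contact at a height where the stated tips would have touched. I set the pushing heights from what I measured.
- **Post:** I measured it at about 88 mm in front of the fence and 77 mm right of the bay's middle, against "about" 92 and 85 mm in the text.

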